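# Clamp a phone at the repair bench

### The job

Without lifting it, slide the phone that lies flat on the bench into the open side clamp between the fence and the sprung orange jaw until its leading end is fully up against the end stop. Then turn the red wing knob clockwise until the jaw has pinned the phone against the fence and the resistance rises sharply, and add an eighth of a turn (45 degrees) more, not much over that. Leave the phone clamped and do not disturb the other things on the bench.

Things in the scene. Friction and masses are not known exactly. Their poses are not given: they have to be found in the camera images.
- clamp: Side clamp, bolted down. Origin on the bench (z = 0) below the knob's axis; x points from the fence to the jaw housing, y along the channel to the end stop, z up; yaw within 15 degrees of the world's. Blue housing 64 x 110 x 48 mm (x, y, z) centred on the origin. The phone enters from the -y side, sliding on the bench itself (no step); fully in, its centre is at y = 0 in this frame.
- end_stop (a point): Middle of the end stop's working face (it looks to the clamp's -y), at y = +80 mm in the clamp frame, 12 mm above the bench. Aluminium block, 85 mm long across the channel, 24 mm high.
- fence: Fixed aluminium fence, 20 mm thick, 24 mm high. Origin on the bench in the plane of its working face, which looks to its +x, to the jaw; axes parallel to the clamp's. Straight face from y = -70 to +80 mm; from -70 to -108 mm it flares outwards at 34 degrees. Bolted 158 to 172 mm from the knob's axis.
- jaw: Steel jaw carriage, 12 x 100 x 22 mm, origin at its centre, at bench level. Driven by the knob along the clamp's x: its origin is at x = -(36 mm + 8 mm per radian of knob) in the clamp frame. Carries the sprung orange face.
- pad_face (a point): Middle of the jaw's orange face, 11 mm up (100 mm long along y, 18 mm high, flared lead-in out to y = -78 mm). Unloaded it stands 26 mm from the jaw's origin, towards the fence. A spring holds it out (gives from 24 N, then 0.7 N per mm) and lets it back by up to 12 mm; an eighth of a turn after the phone is pinned presses it back about 6 mm.
- knob (a joint): Turn of the knob, rad; grows clockwise seen from above (tightening), 0 to 7. Starts between 0 and 0.7 and meets the sharp rise between 2.1 and 4.3. It turns with a steady friction of 0.26 N m and stays where it is left; when the phone is pinned the resistance rises by about 0.19 N m at once, then by 0.045 N m per radian.
- knob_bar (a point): Centre of the knob's red wing bar, on the vertical knob axis, 66 mm above the bench. Bar 116 mm long along this frame's x, 14 mm wide, from 57 to 75 mm high; black hub of radius 17 mm up to 80 mm. Below: housing top at 48 mm, 40 mm wide collar up to 52 mm. Can be pushed round with a fingertip from above or gripped across its width.
- phone_center (a point): Phone, black, flat, 78 x 160 x 9 mm (x, y, z), 0.15 to 0.3 kg; this point is its centre, 4.5 mm above the bench; its +y end is the one that goes to the end stop. Too wide for many grippers: push its -y end.
- cleaner: White bottle, 56 mm across, 150 mm high, upright; origin at the centre of its underside. Leave it alone.
- flux_jar: Amber jar with yellow lid, 60 mm across, 55 mm high; origin at the centre of its underside. Leave it alone.
- driver_block: Grey block 52 x 52 x 60 mm with three screwdriver handles reaching 101 mm; origin at the centre of its underside. Leave it alone.
- parts_tray: Blue open tray, 60 x 120 x 20 mm (x, y, z); origin at the centre of its underside. Leave it alone.
There are look-alikes about, which are no part of the job. Several things have the shape of the fence; the one meant has the colours described above.

How it is judged:
By the outcome, as a careful person would: the job done as asked, in the order asked, and still so for the second after the job is handed in, with the robot touching nothing.
It also fails if it takes over 72 s, if anything falls off the work surface, if the arm or the gripper's body presses on something with over 40 N, if the wrist force passes 120 N, or if a joint passes its speed limit or range.

### The arm

A 6-joint arm with a two-finger parallel gripper is mounted at the origin on the work surface. World frame = base frame: x ahead of the robot, y to its left, z up, the work surface at z = 0. Lengths are in m, angles in rad, forces in N, time in s.
With the tool pointing down it reaches from about 0.375 to 0.75 m from the base axis. Payload 9 kg.
Tool frame: the origin (TCP) lies midway between the tips of the shut fingers; the grasp point (between the pads) lies 19 mm behind it; z points along the fingers, x is the direction in which the jaws open and shut, and the axes are right-handed (so a half turn about z gives the same grasp; the last joint's range is limited). The gripper opens to 85 mm and grips with 20 to 120 N. Pads are 22 mm wide; open, the fingers measure 114 mm over their backs; the gripper's body (76 mm by 85 mm) begins 54 mm behind the grasp point. The pads swing forward as they close: fully open they stand 13 mm farther back than shut.
Start: joints at [-1.47, 0.104, 0.097, 1.564, 0, 1.353], TCP at [0.188, -0.57, 0.231] pointing down, gripper open.
Joint ranges: [-2.99, 2.99], [-0.84, 1.86], [-1.1, 1.16], [-1.84, 2.11], [-1.51, 1.56], [-3.14, 3.14]. Speed limits (rad/s): [2.22, 2.22, 2.57, 3.14, 3.14, 3.14].

### API

Orientations are given as a 3x3 rotation matrix whose columns are the frame's x, y, z axes.
In Python, from rig import env, optics, hand_in gives the robot as it stands.
- The arm moves only by the shell command python3 -m handwheel 'ROWS' [OPENING] [FORCE]. ROWS is JSON, a list of rows, each a list of 6 numbers: the shift along the tool's x, y, z in m, then the turn, a rotation vector about the tool's x, y, z in degrees. In form: [[tx, ty, tz, rx, ry, rz], ...]. A call has 1 to 5 rows; each row shifts and turns the commanded pose from where the row before left it, along the tool's axes as they then stand; what a row does not reach is not made up. A row lasts 1/12 s, in which the tool goes at most 41.7 mm and 7.16 degrees, less where a joint would pass 70% of its speed; a pose out of reach is approached as far as the arm can. A call is refused whole if a number of a shift passes 0.0417 or a number of a turn 7.16, either way. A call with a gripper value outside its range is refused whole. OPENING is the gripper command: -1 is shut, 1 is fully open, values between are in proportion, set as the call begins (- or left out, the last holds). The fingers move at their own pace and stop on an object; FORCE is the grip in N (left out, the last holds). Time passes only in rows, so rows that do not move let the fingers close. It gives the time, the measured TCP pose, the force and the opening at its end, in the units of the state.
- env.get_state(): the state, without advancing time (a new reading comes with each control period).
- optics.camera(name): name is "side" or "top" or "wrist"; returns a dict with "pixels" (420x560x3 uint8, red, green, blue), "fx", "fy", "cx", "cy" (pixels), "distortion" ([k1, k2, p1, p2, k3] as OpenCV has them; the pictures are not rectified), "extrinsics" (4x4, takes a point from world to camera coordinates). Camera axes: x right, y up, looking along -z (the intrinsics and any distortion apply to the point x, -y, -z); pixel columns grow to the right and rows downward; lengths in m; the calibration is good to about 2 mm. A picture is of the moment at which its call begins. There is no depth.
- hand_in(): hands the job in, once; it reports no verdict.
The state is a dict: "time_s": time; "q": joint angles; "dq": joint speeds; "effort": joint torques, N m; "tcp_pos": TCP position; "eef_rot": TCP orientation; "force": force on the tool from outside, world axes, zero at the start; "torque": the same for the moment, N m; "finger_gap": finger opening in m.
Only numpy, scipy, OpenCV 4.12 (cv2) and the standard library are available. Lean on these libraries where they do the work, as an engineer would, in place of code of your own. Each camera call takes 0.05 s, during which the arm holds its last target.

## Working session

There is one attempt and no reset: what is moved stays moved. The work goes in short steps, Python scripts to look and compute and a shell command to move; the robot and the scene stay as the last step left them, time stands still between calls to the robot, and variables do not carry over. Pictures are saved under pics/ and viewed, and the job is handed in when it is done.

```bash
ls; mkdir -p pics; python3 - <<'E'
from rig import env, optics
import cv2
s=env.get_state(); print(s)
for n in ("side","top","wrist"):
    c=optics.camera(n); cv2.imwrite(f"pics/{n}0.png",c["pixels"][:,:,::-1])
    print(n,{k:(v if k!="pixels" else 0) for k,v in c.items()})
E
```

```text
pics
{'time_s': 0.0, 'q': array([-1.46967368e+00,  1.04712115e-01,  9.64583581e-02,  1.56388435e+00,
       -4.22121415e-06,  1.35312256e+00]), 'dq': array([ 0.00050506,  0.00043553, -0.00039593, -0.00093159,  0.00086454,
       -0.00014354]), 'effort': array([-4.63637934e-04, -5.56927407e+01,  5.03651369e+01,  1.68453308e-02,
       -5.30532343e-04,  6.52812929e-06]), 'tcp_pos': array([ 0.18804281, -0.56942294,  0.23050881]), 'eef_rot': array([[ 3.13423754e-01, -9.49613359e-01, -1.39652551e-04],
       [-9.49612464e-01, -3.13423655e-01,  1.33449624e-03],
       [-1.31102587e-03, -2.85647018e-04, -9.99999100e-01]]), 'force': array([0.15281546, 0.30723922, 0.75611743]), 'torque': array([ 0.00966832, -0.01104123, -0.02463232]), 'finger_gap': 0.08531614301642931}
side {'pixels': 0, 'fx': 431.73673501422365, 'fy': 431.73673501422365, 'cx': 281.31693004513284, 'cy': 207.93871235177167, 'distortion': array([-0.015425,  0.      ,  0.      ,  0.      ,  0.      ]), 'extrinsics': array([[ 0.97113603, -0.23850427, -0.00324279, -0.5259991 ],
       [ 0.16774781,  0.67324017,  0.72014467, -0.190
[... 367 characters left out ...]
8704 , -0.99987991, -0.01500628,  0.06193757],
       [ 0.99684677, -0.00504715,  0.07918996, -0.55792874],
       [-0.07925619, -0.01465247,  0.99674659, -1.07485073],
       [ 0.        ,  0.        ,  0.        ,  1.        ]])}
wrist {'pixels': 0, 'fx': 346.3231136736088, 'fy': 346.3231136736088, 'cx': 274.4453542243401, 'cy': 208.07937152846188, 'distortion': array([-0.01973241,  0.        ,  0.        ,  0.        ,  0.        ]), 'extrinsics': array([[ 0.31346025, -0.94960061, -0.00116832, -0.5999113 ],
       [ 0.90210592,  0.29816618, -0.31193242,  0.03894489],
       [ 0.29655957,  0.09672446,  0.95010357, -0.37995652],
       [ 0.        ,  0.        ,  0.        ,  1.        ]])}
```

View pics/top0.png

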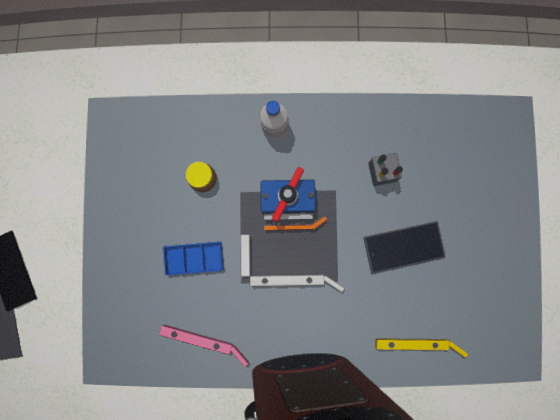

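View pics/side0.png

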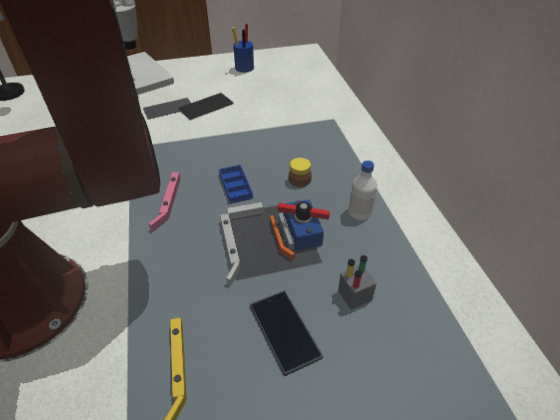

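View pics/wrist0.png

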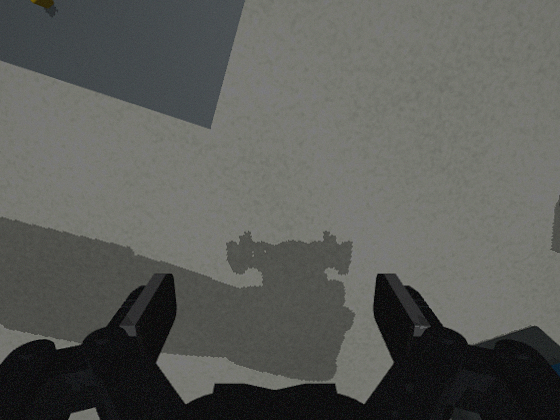

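The top view shows the phone candidates: the black slab on the mat at (404,247) and the ones off the mat at (12,270) and (8,335). Fence candidates are aluminium at (288,281), pink at (205,341) and yellow at (420,346). By the description I take the mat phone and the aluminium fence. The clamp is at (288,195), the jaw pad at (290,227) and the end stop at (245,255). I'll check these in a close crop.

```bash
python3 - <<'E'
import cv2
im=cv2.imread("pics/top0.png")
c=im[155:300,225:455]; cv2.imwrite("pics/crop0.png",cv2.resize(c,None,fx=3.4,fy=3.4,interpolation=cv2.INTER_CUBIC))
E
```

```text
(no output)
```

View pics/crop0.png

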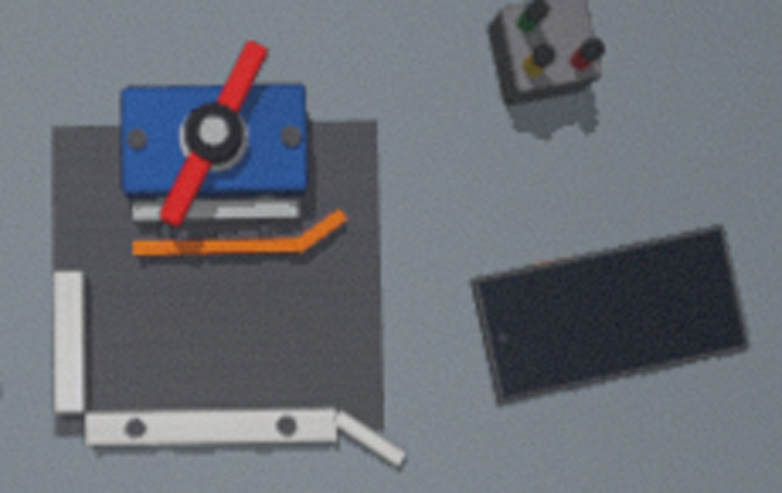

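The crop confirms the choice: phone corners at crop (472,281), (722,228), (748,349), (499,404), and the fence's working edge from (86,412) to (335,409).

```bash
cat > h.py <<'E'
import numpy as np, cv2
def ray(c,px,z):
    K=np.array([[c["fx"],0,c["cx"]],[0,c["fy"],c["cy"]],[0,0,1]])
    u=cv2.undistortPoints(np.array(px,float).reshape(-1,1,2),K,np.array(c["distortion"]),).reshape(-1,2)
    E=np.array(c["extrinsics"]);R,t=E[:3,:3],E[:3,3]
    o=-R.T@t
    d=np.c_[u[:,0],-u[:,1],-np.ones(len(u))]@R
    z=np.broadcast_to(z,len(u))
    return o+d*((z-o[2])/d[:,2])[:,None]
def proj(c,P):
    E=np.array(c["extrinsics"]);p=np.atleast_2d(P)@E[:3,:3].T+E[:3,3]
    K=np.array([[c["fx"],0,c["cx"]],[0,c["fy"],c["cy"]],[0,0,1]])
    q=np.c_[p[:,0],-p[:,1],-p[:,2]]
    return cv2.projectPoints(q,np.zeros(3),np.zeros(3),K,np.array(c["distortion"]))[0].reshape(-1,2)
E
python3 - <<'E'
from h import *; from rig import optics
c=optics.camera("top"); np.set_printoptions(precision=4,suppress=True)
f=lambda L,z: ray(c,[(225+(u+.5)/3.4-.5,155+(v+.5)/3.4-.5) for u,v in L],z)
p=f([(472,281),(722,228),(748,349),(499,404)],.009); print("phone",p,p.mean(0)); 
d=p[0]+p[3]-p[1]-p[2]; print("yaw",np.degrees(np.arctan2(-d[0],d[1])), np.linalg.norm(d)/2)
h=f([(122,87),(305,86),(305,191),(123,193)],.048); print("housing",h,h.mean(0))
print("fence",f([(86,412),(335,409)],.024)); print("stop",f([(83,272),(85,410)],.024))
print("hub",f([(214,131)],.08)); b=f([(257,45),(171,219)],.075); print("bar",b,b.mean(0),np.degrees(np.arctan2(*(b[0]-b[1])[[1,0]])))
print("pad",f([(134,255),(303,251)],.02))
E
```

```text
phone [[ 0.5214 -0.1042  0.009 ]
 [ 0.5527 -0.2588  0.009 ]
 [ 0.4787 -0.2734  0.009 ]
 [ 0.4471 -0.1196  0.009 ]] [ 0.5   -0.189  0.009]
yaw 11.530454439909267 0.15740194240322475
housing [[ 0.6349  0.1051  0.048 ]
 [ 0.6348 -0.0025  0.048 ]
 [ 0.5728 -0.0019  0.048 ]
 [ 0.5722  0.1045  0.048 ]] [0.6037 0.0513 0.048 ]
fence [[ 0.444   0.1281  0.024 ]
 [ 0.4452 -0.0197  0.024 ]]
stop [[0.5273 0.1298 0.024 ]
 [0.4452 0.1287 0.024 ]]
hub [[0.6043 0.0509 0.08  ]]
bar [[0.6546 0.026  0.075 ]
 [0.5547 0.0756 0.075 ]] [0.6046 0.0508 0.075 ] -26.398889277920098
pad [[ 0.5376  0.0996  0.02  ]
 [ 0.5395 -0.0016  0.02  ]]
```

```bash
python3 -m handwheel '[[-0.0128,-0.0335,0.01,0,0,0],[-0.0128,-0.0335,0.01,0,0,0],[-0.0128,-0.0335,0.01,0,0,0],[-0.0128,-0.0335,0.01,0,0,0],[-0.0128,-0.0335,0.01,0,0,0]]' 0.18 60
python3 -m handwheel '[[-0.0128,-0.0335,0.01,0,0,0],[-0.0128,-0.0335,0.01,0,0,0],[-0.0128,-0.0335,0.01,0,0,0],[-0.0128,-0.0335,0.01,0,0,0],[-0.0128,-0.0335,0.01,0,0,0]]'
python3 -m handwheel '[[-0.0128,-0.0335,0.01,0,0,0],[-0.0128,-0.0335,0.01,0,0,0],[0,0,0,0,0,-7],[0,0,0,0,0,-7],[0,0,0,0,0,-7]]'
python3 -m handwheel '[[0,0,0,0,0,-7],[0,0,0,0,0,-7],[0,0,0,0,0,-7],[0,0,0,0,0,-7],[0,0,0,0,0,-7]]'
python3 -m handwheel '[[0,0,0,0,0,-7],[0,0,0,0,0,-7],[0,0,0,0,0,-7],[0,0,0,0,0,-6.2],[0,0,0,0,0,0]]'
```

```text
time_s: 0.62
tcp_pos: [0.328, -0.4552, 0.1807]
eef_rot: [[0.313, -0.95, 0.0], [-0.95, -0.313, 0.0], [-0.0, -0.0, -1.0]]
force: [1.5, -0.1, 0.7]
finger_gap: 0.0504
time_s: 1.03
tcp_pos: [0.4672, -0.3418, 0.1308]
eef_rot: [[0.313, -0.95, 0.0], [-0.95, -0.313, -0.0], [0.0, 0.0, -1.0]]
force: [-0.2, -0.4, 0.4]
finger_gap: 0.0506
time_s: 1.45
tcp_pos: [0.522, -0.297, 0.1107]
eef_rot: [[0.639, -0.769, -0.001], [-0.769, -0.639, 0.001], [-0.001, 0.0, -1.0]]
force: [0.3, 0.4, -0.4]
finger_gap: 0.0506
time_s: 1.87
tcp_pos: [0.5215, -0.2978, 0.1111]
eef_rot: [[0.964, -0.265, -0.0], [-0.265, -0.964, 0.0], [-0.0, -0.0, -1.0]]
force: [-0.3, -0.7, 0.3]
finger_gap: 0.0504
time_s: 2.28
tcp_pos: [0.5216, -0.2978, 0.1111]
eef_rot: [[0.979, 0.204, -0.0], [0.204, -0.979, 0.0], [-0.0, -0.0, -1.0]]
force: [-0.1, 0.4, -0.1]
finger_gap: 0.0504
```

```bash
python3 -m handwheel '[[0,0,0.03,0,0,0],[0,0,0.03,0,0,0],[0,0,0.03,0,0,0],[0,0,0.008,0,0,0],[0,0,0,0,0,0]]' 
python3 - <<'E'
from rig import env, optics
import cv2
s=env.get_state(); print(s["q"],s["tcp_pos"])
for n in ("side","wrist"):
    c=optics.camera(n); cv2.imwrite(f"pics/{n}1.png",c["pixels"][:,:,::-1])
im=cv2.imread("pics/side1.png")[200:420,180:420]; cv2.imwrite("pics/side1c.png",cv2.resize(im,None,fx=2.7,fy=2.7))
E
```

```text
time_s: 2.7
tcp_pos: [0.5199, -0.2963, 0.0105]
eef_rot: [[0.981, 0.196, -0.004], [0.196, -0.981, 0.003], [-0.003, -0.004, -1.0]]
force: [-0.4, -0.0, -0.6]
finger_gap: 0.0501
[-7.36366590e-01  1.86868494e-01 -2.17986403e-01  1.17116637e+00
 -5.25976889e-05  6.36826204e-01] [ 0.51986913 -0.29633712  0.01053334]
```

View pics/side1c.png

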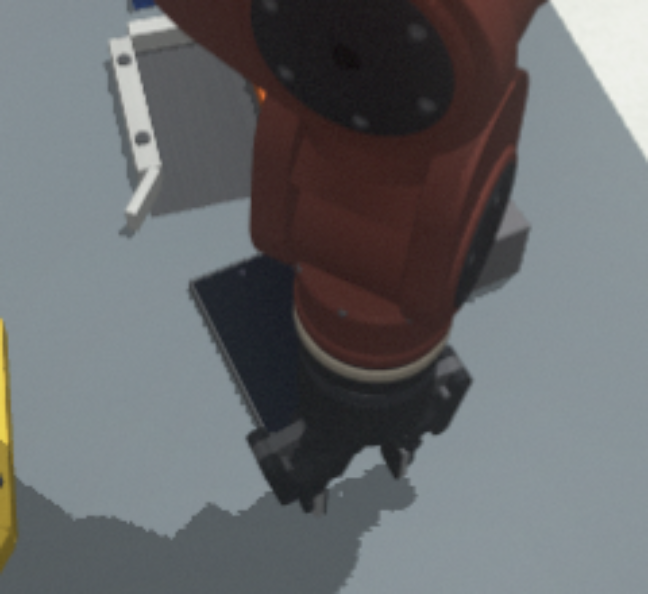

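View pics/wrist1.png

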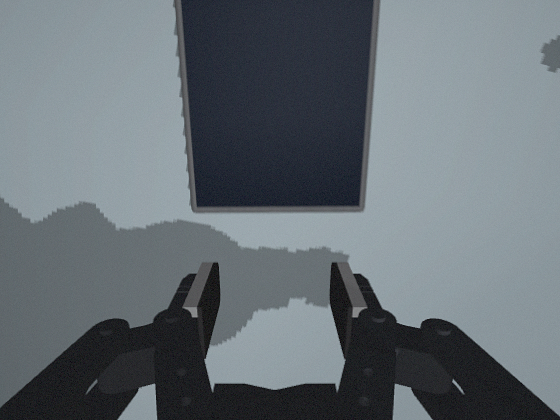

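The wrist view shows the phone's trailing edge at row 210, cols 191–365, centred between the fingers (215 and 335). The edge is square to the tool. Next I lower to the bench.

```bash
python3 -m handwheel '[[0,0,0,0,0,0],[0,0,0.003,0,0,0],[0,0,0.003,0,0,0],[0,0,0.002,0,0,0],[0,0,0,0,0,0]]'
python3 -m handwheel '[[0,0,0.002,0,0,0],[0,0,0,0,0,0]]'
```

```text
time_s: 3.22
tcp_pos: [0.5216, -0.2978, 0.0051]
eef_rot: [[0.98, 0.199, -0.0], [0.199, -0.98, 0.0], [-0.0, -0.0, -1.0]]
force: [0.3, 0.1, 0.3]
finger_gap: 0.0505
time_s: 3.38
tcp_pos: [0.5215, -0.2978, 0.003]
eef_rot: [[0.98, 0.199, -0.0], [0.199, -0.98, 0.0], [-0.0, -0.0, -1.0]]
force: [-1.1, -0.6, -1.0]
finger_gap: 0.0503
```

```bash
python3 -m handwheel '[[0,0,0.002,0,0,0],[0,0,0,0,0,0]]'
python3 -m handwheel '[[0,0,0.0015,0,0,0],[0,0,0,0,0,0]]'
python3 - <<'E'
from rig import env, optics
import cv2
from h import *
c=optics.camera("wrist"); cv2.imwrite("pics/wrist2.png",c["pixels"][:,:,::-1]); s=env.get_state()
R=s["eef_rot"];p=s["tcp_pos"]; print(p)
for back in (0,.003,.006,.009): print(back,proj(c,[p+R@[sx*.0252,-.011,-back] for sx in(1,-1)]))
print(proj(c,[[p[0],p[1],0]]))
E
```

```text
time_s: 3.55
tcp_pos: [0.5215, -0.2978, 0.0009]
eef_rot: [[0.98, 0.199, -0.0], [0.199, -0.98, 0.0], [-0.0, -0.0, -1.0]]
force: [-0.2, -0.3, -0.1]
finger_gap: 0.0506
time_s: 3.72
tcp_pos: [0.5215, -0.2979, -0.0005]
eef_rot: [[0.98, 0.199, -0.0], [0.199, -0.98, 0.0], [-0.0, -0.0, -1.0]]
force: [0.0, 0.3, -0.6]
finger_gap: 0.0506
[ 5.21589516e-01 -2.97869247e-01 -3.77551315e-04]
0 [[327.34606122 255.04579576]
 [215.67970605 255.05839271]]
0.003 [[328.32847522 258.03152461]
 [214.59432148 258.04431558]]
0.006 [[329.3477712  261.12973866]
 [213.46819877 261.14271657]]
0.009 [[330.40605424 264.34688173]
 [212.29901362 264.36003748]]
[[271.56948714 277.10930738]]
```

View pics/wrist2.png

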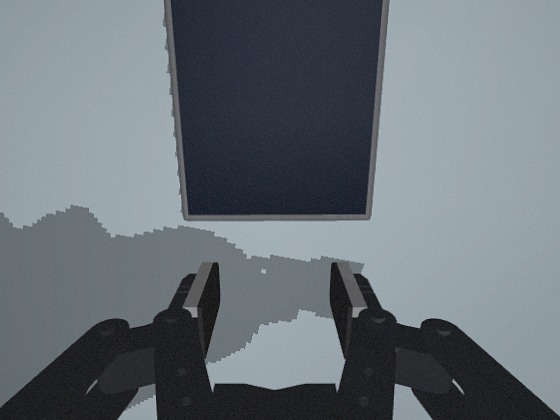

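The front tip edges at row 262 put the tips about 6–7 mm behind the TCP, so they are around 6 mm above the bench. I go 3 mm lower and begin the push.

```bash
python3 -m handwheel '[[0,0,0.002,0,0,0],[0,0,0.001,0,0,0],[0,0,0,0,0,0]]'
python3 -m handwheel '[[0,-0.004,0,0,0,0],[0,-0.004,0,0,0,0],[0,-0.004,0,0,0,0],[0,-0.002,0,0,0,0],[0,-0.002,0,0,0,0]]'
python3 -m handwheel '[[0,-0.002,0,0,0,0],[0,-0.002,0,0,0,0]]'
```

```text
time_s: 4.02
tcp_pos: [0.5218, -0.298, -0.003]
eef_rot: [[0.98, 0.199, 0.0], [0.199, -0.98, -0.0], [0.0, 0.0, -1.0]]
force: [0.2, 0.4, 3.6]
finger_gap: 0.0506
time_s: 4.43
tcp_pos: [0.5186, -0.282, -0.003]
eef_rot: [[0.98, 0.199, 0.0], [0.199, -0.98, -0.0], [0.0, 0.001, -1.0]]
force: [0.5, -1.2, 1.7]
finger_gap: 0.0502
time_s: 4.6
tcp_pos: [0.5178, -0.2784, -0.003]
eef_rot: [[0.98, 0.199, 0.0], [0.199, -0.98, -0.001], [0.0, 0.001, -1.0]]
force: [-0.7, -2.5, 2.8]
finger_gap: 0.0505
```

```bash
python3 -m handwheel '[[0,-0.002,-0.001,0,0,0],[-0.0015,-0.008,0,0,0,1.1],[-0.0015,-0.008,0,0,0,1.1],[-0.0015,-0.008,0,0,0,1.1],[-0.0015,-0.008,0,0,0,1.1]]'
python3 -m handwheel '[[-0.0015,-0.008,0,0,0,1.1],[0,0,0,0,0,0]]'
cat > snap.py <<'E'
import sys
from rig import env, optics
import cv2
from h import *
i=sys.argv[1]; out=[]
for n in sys.argv[2:]:
    c=optics.camera(n); cv2.imwrite(f"pics/{n}{i}.png",c["pixels"][:,:,::-1])
s=env.get_state(); print(s["time_s"],s["tcp_pos"],np.degrees(np.arctan2(s["eef_rot"][1,0],s["eef_rot"][0,0])),s["force"],s["torque"],s["q"][5])
E
python3 snap.py 3 top wrist
python3 -c "
import cv2
im=cv2.imread('pics/top3.png')[155:300,225:455]; cv2.imwrite('pics/top3c.png',cv2.resize(im,None,fx=3.4,fy=3.4,interpolation=cv2.INTER_CUBIC))"
```

```text
time_s: 5.02
tcp_pos: [0.5057, -0.2456, -0.0022]
eef_rot: [[0.993, 0.122, -0.0], [0.122, -0.993, -0.0], [-0.0, 0.0, -1.0]]
force: [-0.2, -2.8, 1.4]
finger_gap: 0.0502
time_s: 5.18
tcp_pos: [0.5029, -0.2367, -0.0025]
eef_rot: [[0.995, 0.104, -0.001], [0.104, -0.995, 0.001], [-0.001, -0.001, -1.0]]
force: [0.4, -0.2, -0.3]
finger_gap: 0.0503
5.2833 [ 0.50328879 -0.23773559 -0.00242301] 6.026879869007049 [0.97392807 0.02867564 1.06930694] [ 0.00282403  0.02877383 -0.01364062] 0.789198713544924
```

View pics/top3c.png

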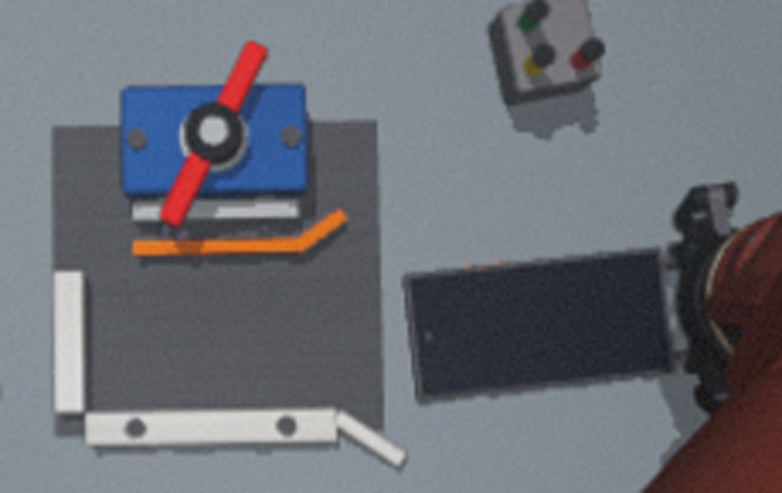

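View pics/wrist3.png

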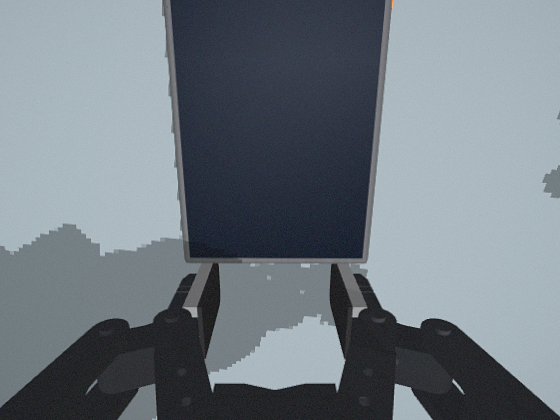

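The phone follows the fingers and stays centred (edge at row 262, cols 187–367). I keep turning it.

```bash
python3 -m handwheel '[[-0.0015,-0.008,0,0,0,1.1],[-0.0015,-0.008,0,0,0,1.1],[-0.0015,-0.008,0,0,0,1.1],[-0.0015,-0.008,0,0,0,1.1],[-0.0015,-0.008,0,0,0,1.1]]'
python3 -m handwheel '[[0,-0.008,0,0,0,0],[0,-0.008,0,0,0,0],[0,-0.004,0,0,0,0],[0,0,0,0,0,0]]'
python3 snap.py 4 top wrist
python3 -c "
import cv2
im=cv2.imread('pics/top4.png')[155:300,225:455]; cv2.imwrite('pics/top4c.png',cv2.resize(im,None,fx=3.4,fy=3.4,interpolation=cv2.INTER_CUBIC))"
```

```text
time_s: 5.7
tcp_pos: [0.4934, -0.1991, -0.0022]
eef_rot: [[1.0, 0.007, 0.0], [0.007, -1.0, -0.001], [0.0, 0.001, -1.0]]
force: [-0.0, -1.3, 0.4]
finger_gap: 0.0503
time_s: 6.03
tcp_pos: [0.4932, -0.1778, -0.0023]
eef_rot: [[1.0, 0.01, -0.0], [0.01, -1.0, 0.001], [-0.0, -0.001, -1.0]]
force: [0.5, -0.4, -0.6]
finger_gap: 0.0504
6.1333 [ 0.49318112 -0.17844891 -0.0023418 ] 0.5124715485435225 [ 0.08792007 -0.36866348  0.54759628] [-0.00785089  0.00629336 -0.02419331] 0.9648393839706264
```

View pics/top4c.png

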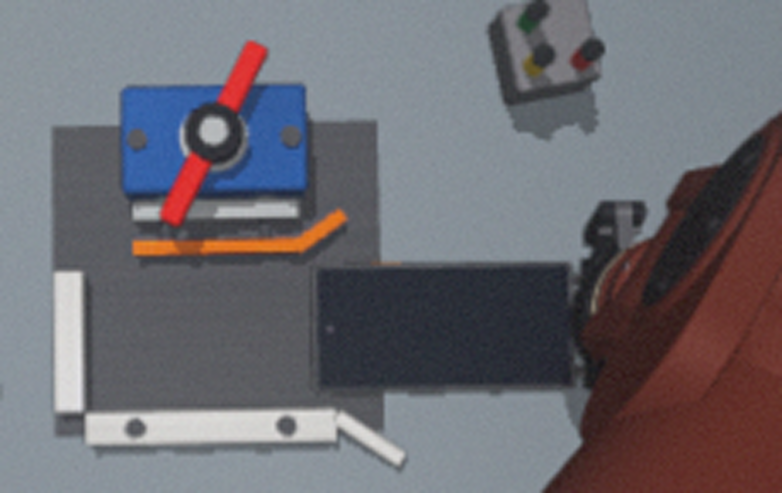

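View pics/wrist4.png

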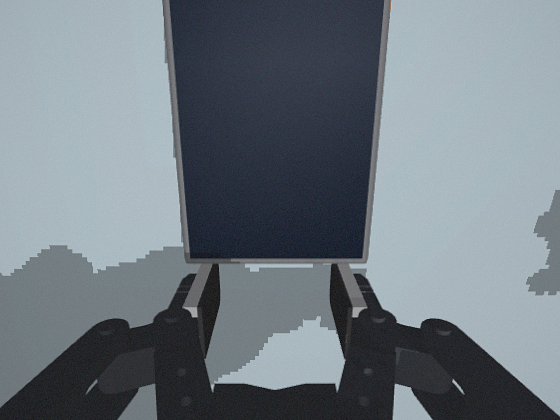

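The phone is square to the channel: edges at crop rows 265 and 387, with the pad at 255 and the fence at 411. I shift it slightly toward the fence and push in.

```bash
python3 -m handwheel '[[-0.0005,-0.009,0,0,0,0],[-0.0005,-0.009,0,0,0,0],[-0.0005,-0.009,0,0,0,0],[-0.0005,-0.009,0,0,0,0],[-0.0005,-0.009,0,0,0,0]]'
python3 -m handwheel '[[-0.0005,-0.009,0,0,0,0],[-0.0005,-0.009,0,0,0,0],[-0.0005,-0.009,0,0,0,0],[-0.0005,-0.009,0,0,0,0],[-0.0005,-0.009,0,0,0,0]]'
python3 -m handwheel '[[0,-0.009,0,0,0,0],[0,-0.009,0,0,0,0],[0,-0.007,0,0,0,0],[0,-0.005,0,0,0,0],[0,0,0,0,0,0]]'
python3 snap.py 5 top wrist side
python3 -c "
import cv2
im=cv2.imread('pics/top5.png')[155:300,225:455]; cv2.imwrite('pics/top5c.png',cv2.resize(im,None,fx=3.4,fy=3.4,interpolation=cv2.INTER_CUBIC))"
```

```text
time_s: 6.55
tcp_pos: [0.4902, -0.1327, -0.0022]
eef_rot: [[1.0, 0.008, 0.0], [0.008, -1.0, -0.0], [0.0, 0.0, -1.0]]
force: [-0.2, -1.4, 0.0]
finger_gap: 0.0502
time_s: 6.97
tcp_pos: [0.4874, -0.0879, -0.0022]
eef_rot: [[1.0, 0.008, 0.0], [0.008, -1.0, -0.0], [0.0, 0.0, -1.0]]
force: [-0.1, -1.1, 1.2]
finger_gap: 0.0502
time_s: 7.38
tcp_pos: [0.487, -0.0575, -0.0024]
eef_rot: [[1.0, 0.009, -0.0], [0.009, -1.0, 0.001], [-0.0, -0.001, -1.0]]
force: [-0.8, 0.2, 0.1]
finger_gap: 0.0505
7.5333 [ 0.48704724 -0.05858725 -0.00245314] 0.4780008214321589 [ 0.27721235  0.15128187 -0.42006792] [-0.04434863  0.09197565 -0.01667163] 1.175171971280345
```

View pics/top5c.png

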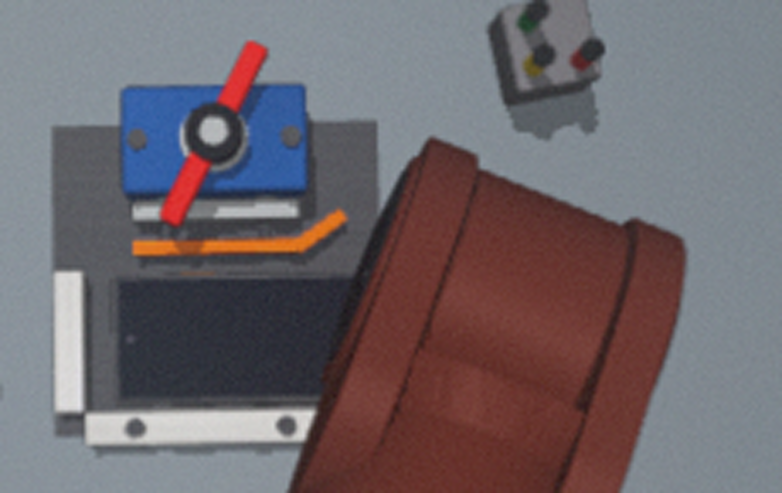

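View pics/wrist5.png

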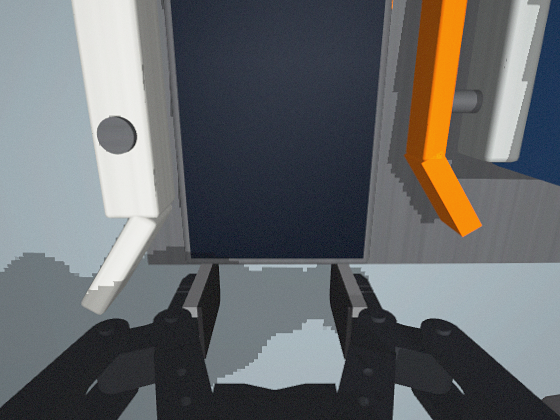

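The phone sits between the fence and the pad, with about 20 mm left to the stop (crop cols 84 to 119). I push on slowly, watching the force.

```bash
python3 -m handwheel '[[0,-0.006,0,0,0,0],[0,-0.005,0,0,0,0],[0,-0.003,0,0,0,0],[0,-0.001,0,0,0,0],[0,0,0,0,0,0]]'
python3 -m handwheel '[[0,-0.0015,0,0,0,0],[0,-0.0015,0,0,0,0],[0,0,0,0,0,0]]'
python3 -m handwheel '[[0,-0.0015,0,0,0,0],[0,0,0,0,0,0]]'
```

```text
time_s: 7.95
tcp_pos: [0.487, -0.0433, -0.0023]
eef_rot: [[1.0, 0.009, -0.0], [0.009, -1.0, 0.0], [-0.0, -0.0, -1.0]]
force: [-0.3, 0.2, -0.2]
finger_gap: 0.0504
time_s: 8.2
tcp_pos: [0.4872, -0.041, -0.0022]
eef_rot: [[1.0, 0.008, 0.0], [0.008, -1.0, -0.001], [0.0, 0.001, -1.0]]
force: [0.4, -4.0, -1.1]
finger_gap: 0.0503
time_s: 8.37
tcp_pos: [0.4876, -0.0408, -0.0018]
eef_rot: [[1.0, 0.008, 0.001], [0.008, -1.0, -0.004], [0.001, 0.004, -1.0]]
force: [-0.2, -9.4, -1.8]
finger_gap: 0.0506
```

The force rose to 9 N at y = -0.041, where I expected the stop. I press a little more, look, then back off.

```bash
python3 -m handwheel '[[0,-0.001,0,0,0,0],[0,0,0,0,0,0]]'
python3 snap.py 6 top
python3 -m handwheel '[[0,0.003,0,0,0,0],[0,0.02,0,0,0,0],[0,0.025,0,0,0,0],[0,0,-0.04,0,0,0],[0,0,-0.04,0,0,0]]'
python3 -m handwheel '[[0,0,-0.04,0,0,0],[0,0,-0.03,0,0,0],[0,0,0,0,0,0]]' 1
python3 snap.py 7 top wrist
python3 -c "
import cv2
for i in (6,7):
  im=cv2.imread(f'pics/top{i}.png')[155:300,225:455]; cv2.imwrite(f'pics/top{i}c.png',cv2.resize(im,None,fx=3.4,fy=3.4,interpolation=cv2.INTER_CUBIC))"
```

```text
time_s: 8.53
tcp_pos: [0.4878, -0.0407, -0.0016]
eef_rot: [[1.0, 0.007, 0.001], [0.007, -1.0, -0.005], [0.001, 0.005, -1.0]]
force: [0.4, -14.1, -1.5]
finger_gap: 0.0507
8.5833 [ 0.48776038 -0.04071737 -0.00161208] 0.40294974227150915 [ -0.44600989 -14.01134869  -2.27150118] [-2.88754232 -0.02328397  0.34358555] 1.215441823724568
time_s: 9.0
tcp_pos: [0.4852, -0.0861, 0.0765]
eef_rot: [[1.0, 0.006, -0.005], [0.006, -1.0, 0.003], [-0.005, -0.003, -1.0]]
force: [1.2, -0.1, 0.6]
finger_gap: 0.0505
time_s: 9.25
tcp_pos: [0.4904, -0.0874, 0.1549]
eef_rot: [[1.0, 0.008, 0.009], [0.008, -1.0, -0.003], [0.009, 0.003, -1.0]]
force: [-0.1, -0.9, 0.3]
finger_gap: 0.0836
9.35 [ 0.48833759 -0.08643721  0.14922623] 0.46959055742252886 [-0.03998587  0.31559904 -1.31342455] [ 0.04093572 -0.04447505  0.04018488] 1.1226376404102039
```

View pics/top7c.png

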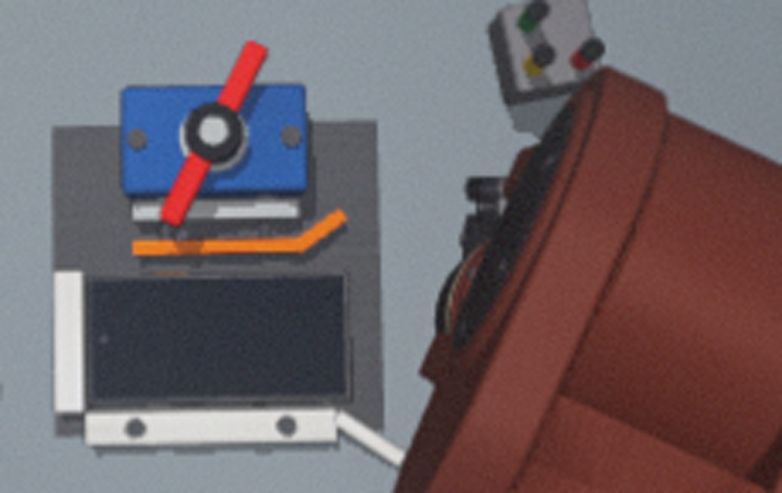

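View pics/wrist7.png

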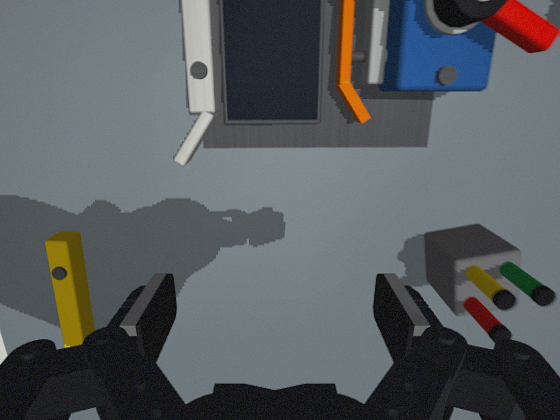

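The phone's leading edge is at crop col 87–88 and the stop's top edge at 84. I check the difference in world coordinates.

```bash
python3 - <<'E'
from h import *; from rig import optics
c=optics.camera("top"); np.set_printoptions(precision=4,suppress=True)
f=lambda L,z: ray(c,[(225+(u+.5)/3.4-.5,155+(v+.5)/3.4-.5) for u,v in L],z)
print(f([(87,280),(88,403),(346,276),(347,397)],.009))
print(f([(84,340)],.024))
E
python3 - <<'E'
import cv2
a=[cv2.resize(cv2.imread(f'pics/top{i}.png')[228:292,238:270],None,fx=9,fy=9,interpolation=cv2.INTER_CUBIC) for i in(6,7)]
cv2.imwrite('pics/tip.png',cv2.hconcat(a))
E
```

```text
[[ 0.5232  0.1286  0.009 ]
 [ 0.449   0.128   0.009 ]
 [ 0.5249 -0.0279  0.009 ]
 [ 0.452  -0.0279  0.009 ]]
[[0.4868 0.1292 0.024 ]]
```

View pics/tip.png

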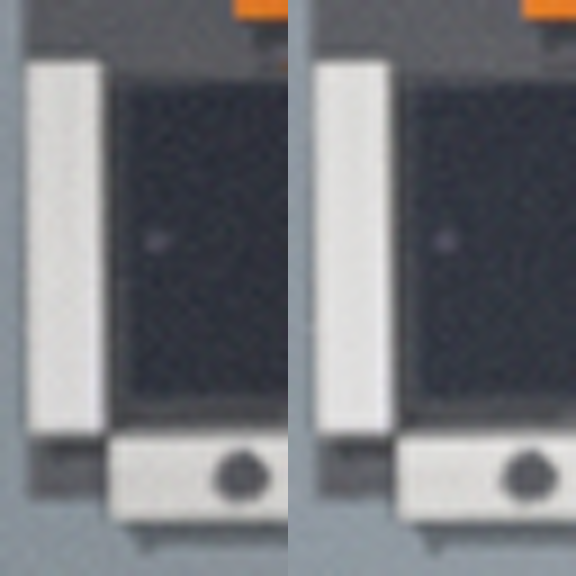

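The edge sits at y = 0.1286 against the stop face's 0.129, so the phone is fully up. Next I plan the knob and check the clearance to the bottle.

```bash
python3 - <<'E'
from h import *; from rig import optics,env
np.set_printoptions(precision=4,suppress=True)
c=optics.camera("wrist"); s=env.get_state(); E=c["extrinsics"]
print("cam in tool",s["eef_rot"].T@(-E[:3,:3].T@E[:3,3]-s["tcp_pos"]), s["tcp_pos"],s["q"])
t=optics.camera("top")
print("bottle cap",ray(t,[(273,107)],.15),"jar",ray(t,[(201,173)],.055),"driver",ray(t,[(392,166)],.1))
E
```

```text
cam in tool [ 0.0016 -0.0801 -0.1427] [ 0.4869 -0.0859  0.1467] [-0.44   -0.2192 -0.368   1.4236  0.0003  1.1227]
bottle cap [[0.7556 0.0765 0.15  ]] jar [[0.6495 0.2241 0.055 ]] driver [[ 0.6534 -0.1494  0.1   ]]
```

```bash
python3 -m handwheel '[[0.0236,-0.0274,0,0,0,0],[0.0236,-0.0274,0,0,0,0],[0.0236,-0.0274,0,0,0,0],[0.0236,-0.0274,0,0,0,0],[0.0236,-0.0274,0,0,0,0]]' 1
R='[[0,0,0,0,0,-7],[0,0,0,0,0,-7],[0,0,0,0,0,-7],[0,0,0,0,0,-7],[0,0,0,0,0,-7]]'
python3 -m handwheel '[[0,0,0,0,0,-7],[0,0,0,0,0,-7],[0,0,0,0,0,-7],[0,0,0,0,0,-7],[0,0,0,0,0,-7]]' | head -2
python3 -m handwheel '[[0,0,0,0,0,-7],[0,0,0,0,0,-7],[0,0,0,0,0,-7],[0,0,0,0,0,-7],[0,0,0,0,0,-7]]' | head -2
python3 -m handwheel '[[0,0,0,0,0,-7],[0,0,0,0,0,-7],[0,0,0,0,0,-7],[0,0,0,0,0,-7],[0,0,0,0,0,-7]]' | head -2
python3 -m handwheel '[[0,0,0,0,0,-7],[0,0,0,0,0,-7],[0,0,0,0,0,-7],[0,0,0,0,0,-7],[0,0,0,0,0,-7]]' | head -2
python3 -m handwheel '[[0,0,0,0,0,-7],[0,0,0,0,0,-7],[0,0,0,0,0,-7],[0,0,0,0,0,-7],[0,0,0,0,0,-7]]' | head -2
python3 -m handwheel '[[0,0,0,0,0,-7],[0,0,0,0,0,-7],[0,0,0,0,0,-6],[0,0,0,0,0,0],[0,0,0,0,0,0]]'
python3 snap.py 8 wrist
```

```text
time_s: 9.92
tcp_pos: [0.6043, 0.0535, 0.1459]
eef_rot: [[1.0, 0.008, -0.002], [0.008, -1.0, 0.0], [-0.002, -0.0, -1.0]]
force: [0.5, -0.3, 1.4]
finger_gap: 0.0856
time_s: 10.33
tcp_pos: [0.6033, 0.0521, 0.1458]
time_s: 10.75
tcp_pos: [0.6033, 0.0519, 0.1459]
time_s: 11.17
tcp_pos: [0.6033, 0.0519, 0.1459]
time_s: 11.58
tcp_pos: [0.6033, 0.0519, 0.1459]
time_s: 12.0
tcp_pos: [0.6033, 0.0519, 0.1459]
time_s: 12.42
tcp_pos: [0.6036, 0.0518, 0.1464]
eef_rot: [[-0.965, -0.263, -0.002], [-0.263, 0.965, 0.0], [0.002, 0.001, -1.0]]
force: [-0.2, -0.7, 0.1]
finger_gap: 0.0853
12.4667 [0.60373478 0.05182473 0.1466945 ] -164.74640047603123 [-0.45869807  0.5742796  -0.30147663] [-0.00240082  0.03961121 -0.02315646] -1.9669400601060054
```

View pics/wrist8.png

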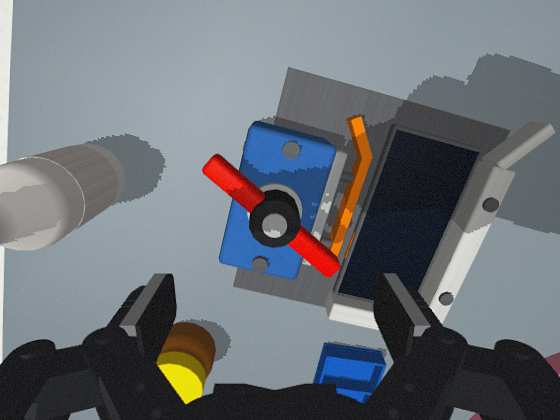

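```bash
python3 - <<'E'
from h import *; from rig import optics,env
np.set_printoptions(precision=4,suppress=True)
c=optics.camera("wrist"); s=env.get_state()
b=ray(c,[(211,164),(330,268)],.075)
print(ray(c,[(274,224)],.08),b.mean(0),np.degrees(np.arctan2(*(b[0]-b[1])[[1,0]])),s["tcp_pos"])
E
python3 -m handwheel '[[0,0,0.03,0,0,0],[0,0,0.03,0,0,0],[0,0,0.03,0,0,0],[0,0,0.009,0,0,0],[0,0,0,0,0,0]]'
python3 snap.py 9 wrist side
python3 -c "
import cv2
im=cv2.imread('pics/side9.png')[120:320,200:440]; cv2.imwrite('pics/side9c.png',cv2.resize(im,None,fx=3,fy=3,interpolation=cv2.INTER_CUBIC))"
```

```text
[[0.6055 0.051  0.08  ]] [0.6064 0.0493 0.075 ] -27.692285042589877 [0.6039 0.0518 0.147 ]
time_s: 12.93
tcp_pos: [0.6019, 0.052, 0.0457]
eef_rot: [[-0.964, -0.265, -0.006], [-0.265, 0.964, 0.001], [0.005, 0.002, -1.0]]
force: [-0.6, -0.4, 1.1]
finger_gap: 0.0853
13.0333 [0.60472921 0.05160974 0.04992205] -164.58684308905669 [ 0.0707522   0.22612898 -0.0158196 ] [ 0.00437359 -0.04990367 -0.02047005] -1.9698248048469955
```

View pics/side9c.png

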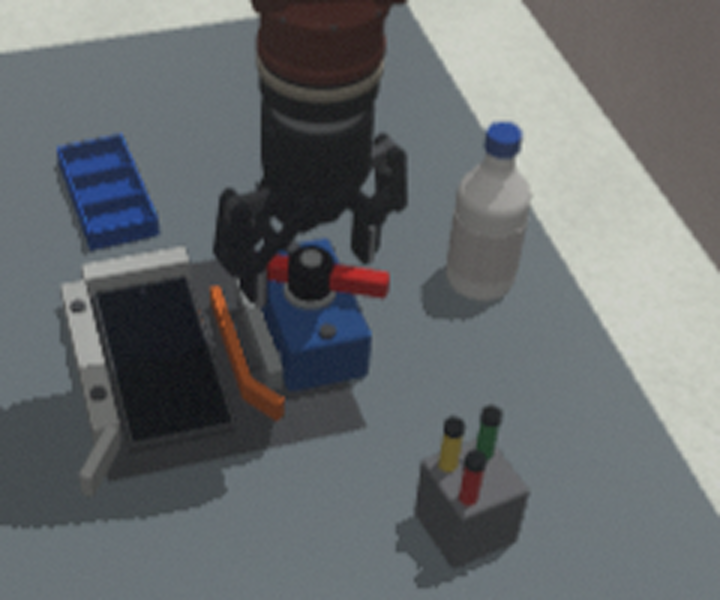

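View pics/wrist9.png

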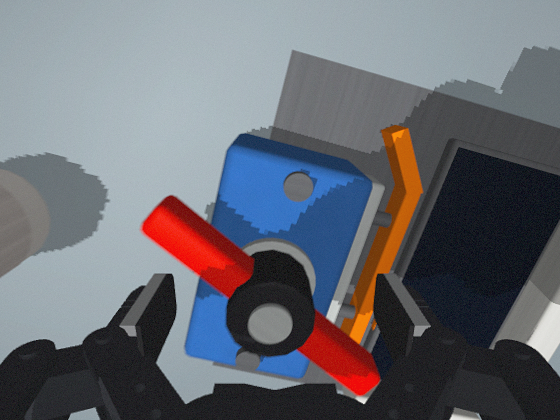

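Both fingers stand clear on the counter-clockwise side of the bar (bar ends at (165,215) and (365,385), fingers at cols 150 and 400). I start turning clockwise and watch the torque.

```bash
for i in 1; do python3 -m handwheel '[[0,0,0,0,0,4],[0,0,0,0,0,4],[0,0,0,0,0,4],[0,0,0,0,0,2],[0,0,0,0,0,2]]' >/dev/null; python3 snap.py 0;done
python3 -m handwheel '[[0,0,0,0,0,2],[0,0,0,0,0,2],[0,0,0,0,0,2],[0,0,0,0,0,2],[0,0,0,0,0,2]]' >/dev/null; python3 snap.py 0
python3 -m handwheel '[[0,0,0,0,0,4],[0,0,0,0,0,4],[0,0,0,0,0,4],[0,0,0,0,0,4],[0,0,0,0,0,4]]' >/dev/null; python3 snap.py 0
```

```text
13.45 [0.60610993 0.05147865 0.05178261] 179.31845872832332 [-0.90816143  0.39758747 -0.05685662] [ 0.00553475  0.01372967 -0.0310804 ] -1.6888400566269843
13.8667 [0.60583765 0.05051898 0.0517742 ] 169.31371697098248 [-2.47995864 -4.85139905  0.94233038] [-1.04045436  0.40610225  0.26666214] -1.5149052821576425
14.2833 [0.60558127 0.05030699 0.05170217] 149.20518087699568 [-3.33196681 -6.50383338  1.99991577] [-1.09553388  0.69643124  0.29469373] -1.1641320118547307
```

The torque settles at about 0.28 N m, which is free friction. I continue.

```bash
python3 -m handwheel '[[0,0,0,0,0,4],[0,0,0,0,0,4],[0,0,0,0,0,4],[0,0,0,0,0,4],[0,0,0,0,0,4]]' >/dev/null; python3 snap.py 0
python3 -m handwheel '[[0,0,0,0,0,4],[0,0,0,0,0,4],[0,0,0,0,0,4],[0,0,0,0,0,4],[0,0,0,0,0,4]]' >/dev/null; python3 snap.py 0
python3 -m handwheel '[[0,0,0,0,0,4],[0,0,0,0,0,4],[0,0,0,0,0,4],[0,0,0,0,0,4],[0,0,0,0,0,4]]' >/dev/null; python3 snap.py 10 top wrist
python3 -c "
import cv2
i=10
im=cv2.imread(f'pics/top{i}.png')[155:300,225:455]; cv2.imwrite(f'pics/top{i}c.png',cv2.resize(im,None,fx=3.4,fy=3.4,interpolation=cv2.INTER_CUBIC))"
```

```text
14.7 [0.60530665 0.050352   0.05156986] 129.20648169776214 [-5.99134546 -5.78526685  0.74744107] [-0.96659009  0.9695086   0.3072824 ] -0.815047081779167
15.1167 [0.60470746 0.05080596 0.05125367] 109.22293296602625 [-5.64094661 -2.675967    0.50201469] [-0.61476746  1.25422833  0.29314713] -0.465989459187261
15.6333 [0.60462433 0.0513676  0.05109909] 89.2730883885503 [-4.11802827 -0.72751705 -0.28225345] [-0.13121834  0.82429062  0.14562592] -0.11740406445470325
```

View pics/top10c.png

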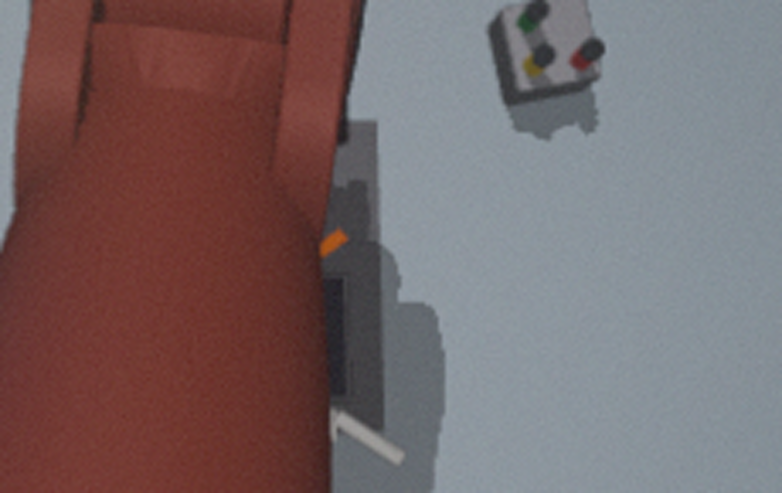

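View pics/wrist10.png

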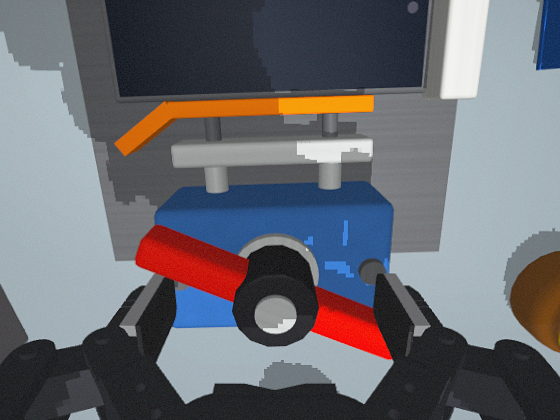

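The orange pad (wrist row ~105) is about to reach the phone edge (row 100). From here I take finer steps with a torque reading for each.

```bash
python3 -m handwheel '[[0,0,0,0,0,3],[0,0,0,0,0,3],[0,0,0,0,0,3],[0,0,0,0,0,3]]' >/dev/null; python3 snap.py 0
python3 -m handwheel '[[0,0,0,0,0,2],[0,0,0,0,0,2]]' >/dev/null; python3 snap.py 0
python3 -m handwheel '[[0,0,0,0,0,2],[0,0,0,0,0,2]]' >/dev/null; python3 snap.py 0
python3 -m handwheel '[[0,0,0,0,0,2],[0,0,0,0,0,2]]' >/dev/null; python3 snap.py 0
```

```text
15.9667 [0.60417038 0.05157965 0.0509179 ] 77.30509544856957 [-6.44952332  0.97940615  1.33263727] [0.14818783 1.34334512 0.24257656] 0.09166182993950588
16.1333 [0.60416367 0.05168542 0.05090347] 73.3505162305787 [-7.14939372 -0.23487687  1.05332854] [0.01527136 1.36831158 0.24708176] 0.16077198559490527
16.3 [0.60424266 0.05179216 0.05091401] 69.36546692074586 [-6.44147485  0.00689099  0.52540287] [0.04530295 1.34090208 0.30068671] 0.23041814731618318
16.4667 [0.60424135 0.05175233 0.05090091] 65.36174402221138 [-6.08581871  0.15927245  0.94672295] [0.04433269 1.30247546 0.25724928] 0.300251214079072
```

```bash
python3 -m handwheel '[[0,0,0,0,0,2],[0,0,0,0,0,2]]' >/dev/null; python3 snap.py 0
python3 -m handwheel '[[0,0,0,0,0,2],[0,0,0,0,0,2]]' >/dev/null; python3 snap.py 0
python3 -m handwheel '[[0,0,0,0,0,2],[0,0,0,0,0,2]]' >/dev/null; python3 snap.py 0
python3 snap.py 11 wrist
```

```text
16.6333 [0.60417856 0.05177169 0.0508727 ] 61.37715199776057 [-7.03949603  0.16776179  1.29310851] [0.0390992  1.37615981 0.47570434] 0.36983504038406334
16.8 [0.6042052  0.05176387 0.0509055 ] 57.38036083640231 [-6.83981169 -0.68263287  0.59713483] [0.02258593 1.35924122 0.48726217] 0.4396030403745826
16.9667 [0.60422511 0.05172526 0.05091521] 53.376084805841586 [-6.15166443e+00  2.05101406e-03 -4.66063049e-01] [-0.01477242  1.26179206  0.45758511] 0.5094399177802031
17.0167 [0.60422224 0.05173782 0.05089971] 53.22320459438657 [-6.04186824  0.36436438  1.08288013] [0.11482897 1.16473693 0.34450754] 0.5121284602164508
```

View pics/wrist11.png

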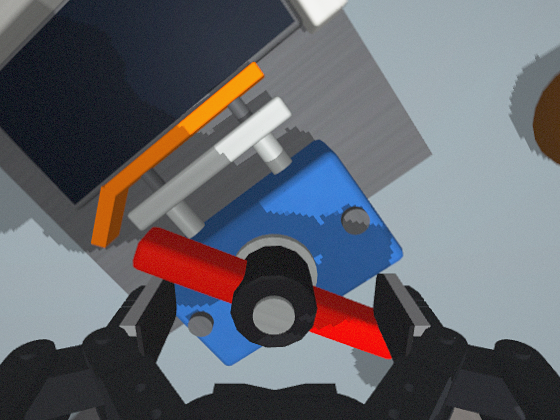

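The torque jumped from 0.26 to 0.48 N m between tool angles 65.4° and 61.4°, so the phone was pinned at about 63.4°. The final tool angle is therefore about 18°, which leaves 35.3° to go.

```bash
python3 -m handwheel '[[0,0,0,0,0,4],[0,0,0,0,0,4],[0,0,0,0,0,4],[0,0,0,0,0,4],[0,0,0,0,0,4]]' >/dev/null; python3 snap.py 0
python3 -m handwheel '[[0,0,0,0,0,4],[0,0,0,0,0,4],[0,0,0,0,0,4],[0,0,0,0,0,2],[0,0,0,0,0,0]]' >/dev/null; python3 snap.py 0
python3 snap.py 12 wrist side
```

```text
17.4333 [0.60430108 0.05169673 0.05087885] 33.280894583717114 [-4.92856877 -0.94592841  0.24928361] [-0.05558714  1.2064391   0.45478214] 0.860182870662427
17.85 [0.60448917 0.05158128 0.05095914] 19.324273575691137 [-3.70201803 -0.86273227 -0.59514821] [-0.09837885  0.89127363  0.25978263] 1.103666252250975
17.95 [0.60514263 0.05152481 0.05099885] 19.447347444827926 [-1.68056232 -0.56469387  0.11195754] [-0.05625734  0.48423233  0.12071819] 1.1014490118199065
```

View pics/wrist12.png

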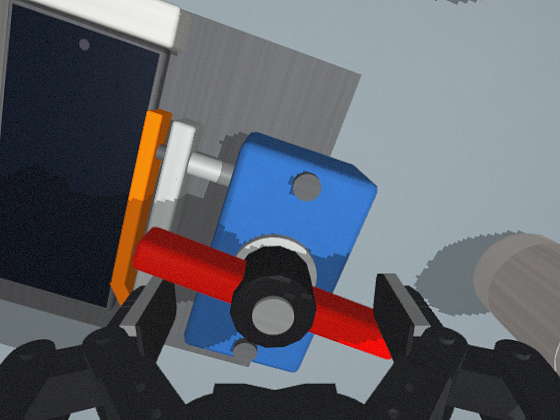

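```bash
python3 -m handwheel '[[0,0,0,0,0,1],[0,0,0,0,0,0.7],[0,0,0,0,0,0]]' >/dev/null; python3 snap.py 0
python3 -m handwheel '[[0,0,0,0,0,-4],[0,0,0,0,0,-5],[0,0,0,0,0,-3],[0,0,0,0,0,0],[0,0,0,0,0,0]]'; python3 snap.py 13 wrist
python3 -m handwheel '[[0,0,-0.02,0,0,0],[0,0,-0.03,0,0,0],[0,0,-0.03,0,0,0],[0,0,-0.03,0,0,0],[0,0,0,0,0,0]]'
python3 snap.py 14 wrist side
```

```text
18.2 [0.60519863 0.05148719 0.05068891] 17.685801119265815 [-4.21261906 -1.0475097   4.70648779] [-0.13950143  0.77709484  0.37004811] 1.1321652587683793
time_s: 18.62
tcp_pos: [0.6052, 0.0516, 0.0497]
eef_rot: [[0.869, 0.494, 0.002], [0.494, -0.869, -0.0], [0.002, 0.001, -1.0]]
force: [-0.3, -0.4, -0.2]
finger_gap: 0.0856
18.6667 [0.60501957 0.05158078 0.04947851] 29.611257827655667 [ 0.12786834  0.05810776 -0.57232418] [ 0.00929085  0.01096404 -0.00903153] 0.9239432786115548
time_s: 19.08
tcp_pos: [0.6075, 0.0513, 0.1661]
eef_rot: [[0.869, 0.495, 0.01], [0.495, -0.869, -0.001], [0.008, 0.006, -1.0]]
force: [1.7, -0.5, 0.6]
finger_gap: 0.0856
19.1833 [0.60556659 0.05153981 0.1605913 ] 29.670622773402567 [ 0.56191175  0.21948995 -0.47284127] [-0.01909594  0.02318167  0.03706482] 0.9229783098818455
```

View pics/wrist14.png

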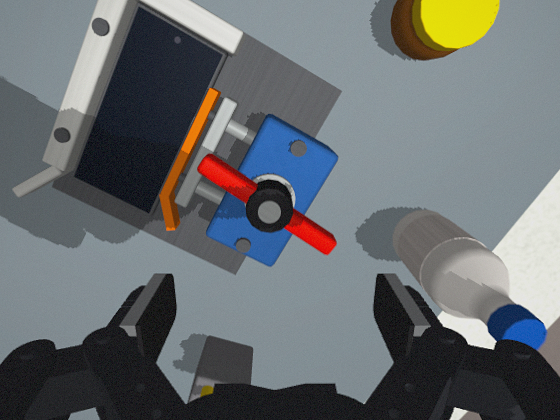

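View pics/side14.png

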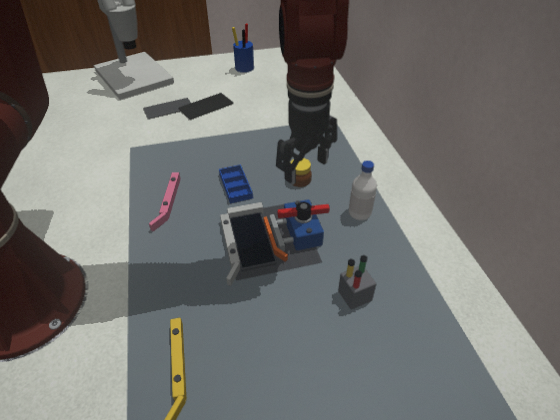

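```bash
python3 -m handwheel '[[-0.02,0.035,-0.008,0,0,0],[-0.02,0.035,-0.008,0,0,0],[-0.02,0.035,-0.008,0,0,0],[-0.02,0.035,-0.008,0,0,0],[-0.02,0.035,-0.008,0,0,0]]'
python3 -m handwheel '[[-0.02,0.035,0,0,0,0],[-0.02,0.035,0,0,0,0],[0,0,0,0,0,0],[0,0,0,0,0,0]]'
python3 snap.py 15 top
python3 -c "
import cv2
im=cv2.imread('pics/top15.png')[155:300,225:395]; cv2.imwrite('pics/top15c.png',cv2.resize(im,None,fx=4,fy=4,interpolation=cv2.INTER_CUBIC))"
```

```text
time_s: 19.6
tcp_pos: [0.6036, -0.1513, 0.1976]
eef_rot: [[0.869, 0.496, -0.002], [0.496, -0.869, 0.001], [-0.001, -0.001, -1.0]]
force: [0.8, -0.6, 1.6]
finger_gap: 0.0852
time_s: 19.93
tcp_pos: [0.6034, -0.2324, 0.1966]
eef_rot: [[0.87, 0.492, -0.002], [0.493, -0.87, 0.001], [-0.001, -0.002, -1.0]]
force: [0.8, 0.9, 0.3]
finger_gap: 0.0854
19.9833 [ 0.60372025 -0.23079807  0.19709256] 29.62403402647862 [-0.06388468  0.82864631 -0.43666013] [0.00964706 0.01452551 0.00732623] 0.4866052808998355
```

View pics/top15c.png

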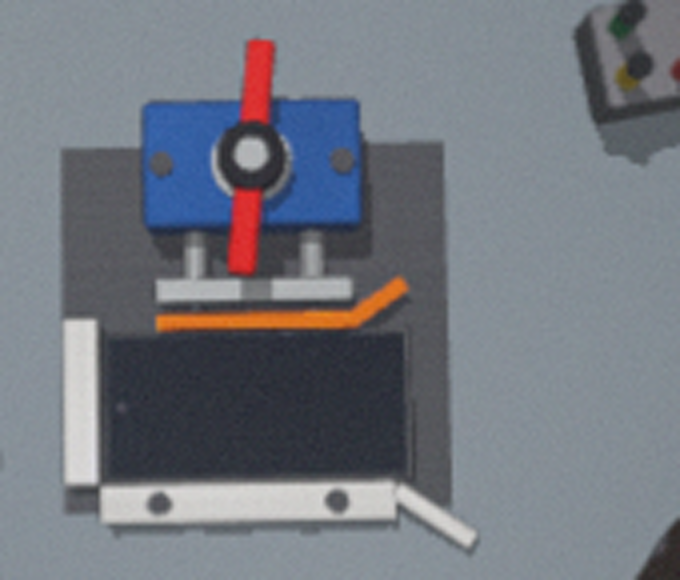

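View pics/top15.png

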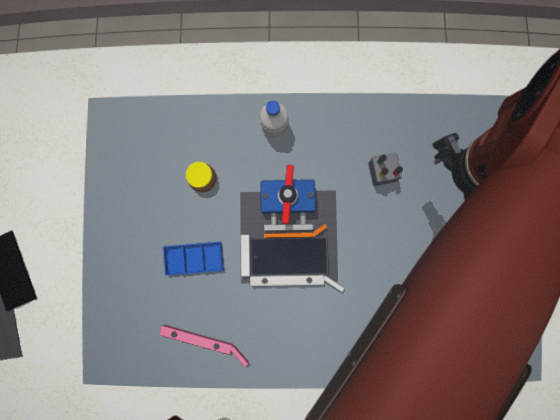

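The final top view shows the phone flush to the fence, with its lead edge at the stop (crop col ~101 against 99). The pad is on the phone's side, and the spring gap shrank by about 2.85 px, or 5.9 mm, as expected for 45°. The other objects are in their original places, so I hand in.

```bash
python3 -c "
from rig import hand_in; print(hand_in())"
```

```text
the job is handed in; nothing more can be done
None
```

The phone is clamped in the side clamp with its leading end at the stop, and I handed the job in at about 20 s of the 72 s allowed.

- **Sliding the phone in:** I pushed its rear end flat along the bench with both fingertips and turned it about 11° to line up with the channel. I pressed it against the end stop with 14 N. The picture put its leading edge at y = 0.1286 m, against 0.129 m for the stop face.
- **Turning the knob:** I turned it clockwise with the open fingers straddling the hub. The torque jumped from about 0.26 to 0.48 N m at a tool angle of about 63.4°. I could place that only to within about 2°, because I was reading in 4° steps. I then turned on to 17.7°, about 45.7° past the jump.
- **Last checks:** The pad's spring is pressed back about 5.9 mm in the picture, close to the 6 mm expected. The phone is against the fence and the stop. Every other object I could see was where it started, but the arm hid the yellow look-alike from the top camera in the last picture. The robot was touching nothing.
- **Disagreements:** Torque readings dropped while the arm held still, so I used the readings taken while it was moving. On the last small turn it read 0.37 N m as the arm came to rest, below the level expected while turning. Estimating the spring's travel from the knob turn and the clamp's measured geometry instead gives 6.6 mm, give or take 1.5 mm.

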